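# Take the round-knobbed clamp dog out of the T-slot board

## Robot

A 6-joint arm with a two-finger parallel gripper is mounted at the origin on the work surface. World frame = base frame: x ahead of the robot, y to its left, z up, the work surface at z = 0. Lengths are in m, angles in rad, forces in N, time in s.
With the tool pointing down it reaches from about 0.35 to 0.775 m from the base axis. Payload 5.5 kg.
Tool frame: the origin (TCP) lies midway between the tips of the shut fingers; the grasp point (between the pads) lies 19 mm behind it (r.grip_depth is the z of the grasp point in the tool frame, in m); z points along the fingers, y is the direction in which the jaws open and shut (so a half turn about z gives the same grasp; the last joint's range is limited). The gripper opens to 85 mm and grips with 20 to 120 N. Pads are 22 mm wide; open, the fingers measure 114 mm over their backs; the gripper's body (76 mm by 85 mm) begins 54 mm behind the grasp point. The pads swing forward as they close: fully open they stand 13 mm farther back than shut.
Start: joints at [-1.394, 0.313, 0.046, 1.304, 0, 1.431], TCP at [0.179, -0.546, 0.231] pointing down, gripper open.
Joint ranges: [-2.76, 2.76], [-0.86, 1.69], [-1.03, 1.26], [-2.2, 2.34], [-1.47, 1.5], [-3.14, 3.14]. Speed limits (rad/s): [2.57, 2.57, 3.14, 3.14, 3.14, 3.14].

## Interface

Orientations are given as a rotation vector (axis times angle).
In Python, from cell import r gives the robot as it stands. Calls block until the motion is done:
- r.move_pose(position, orientation): joint-space move of the TCP to a pose.
- r.move_straight(position, rot=None, vel=0.15, force_limit=None): straight line of the TCP; rot=None keeps the orientation; vel is the mean speed in m/s. With force_limit (N) it stops when the force on the tool has changed by that much, and returns True; else False.
- r.goto_joints(angles): joint-space move.
- r.open_gripper() and r.clamp(force=None): open the fingers fully, or close them until they stop; force is the grip in N (None keeps the last).
- r.sleep(seconds).
- r.solve_ik(position, orientation): joint angles nearest the present ones, or None.
- r.camera(name): name is "side" or "top" or "wrist"; returns a dict with "image" (400x640x3 uint8, blue, green, red), "z_map" (400x640 float32, m along the optical axis (not along the pixel's ray), 0 where there is no reading), "camera_matrix" (3x3 intrinsics, pixels), "world_to_cam" (4x4, takes a point from world to camera coordinates); the wrist camera has in their place "T_tool_cam" (4x4, takes a point from camera to tool coordinates, whose origin is the TCP and whose axes are the flange's). Camera axes: x right, y up, looking along -z (the intrinsics and any distortion apply to the point x, -y, -z); pixel columns grow to the right and rows downward; lengths in m; the calibration is good to about 2 mm. A picture is of the moment at which its call begins: read the wrist's pose just before it.
A pose or a line that the arm cannot do raises r.PlanningError and nothing moves.
- r.finish_job(): hands the job in, once; it reports no verdict.
Trained networks look in a picture, given as the dict that the camera call returned (one of the last four; its "shot" number tells which), for a name from the list of things; names that differ only in an ending like _2 or _b are one class to them, and where a whole thing is asked for, a point or a joint stands for the part that bears it (a point fixed in the world has none). Each returns a list of dicts, best first, with "conf" (0 to 1); they miss things now and then, are a little off and sometimes report something else, mostly with a low value. They report only what shows in the picture. A call takes as long as a camera call. They do not tell look-alikes from the thing itself.
- r.look_for(picture, query): "bbox" ([left, top, right, bottom] in pixels, round what is visible of it).
Readings, each from a call of its own:
- r.current_clock(): time.
- r.current_q(): joint angles.
- r.current_qvel(): joint speeds.
- r.current_effort(): joint torques, N m.
- r.current_tool_pos(): TCP position.
- r.current_tcp_rot(): TCP orientation.
- r.current_wrist_force(): force on the tool from outside, world axes, zero at the start.
- r.current_wrist_torque(): the same for the moment, N m.
- r.current_grip_width(): opening from 0.0 (shut) to 1.0 (fully open).
Only numpy, scipy, OpenCV 4.12 (cv2) and the standard library are available. Lean on these libraries where they do the work, as an engineer would, in place of code of your own. Each camera call takes 0.05 s, during which the arm holds its last target.

## Task

On the pottery bench, a clamping board has two parallel T-slots, each holding one loose stop. Slide the stop with the round knob along its slot to the open end of the board, lift it out there and set it down upright in the plywood tray without dropping it. Leave the stop with the flat blade-shaped head where it is in the other slot.

Things in the scene. Friction and masses are not known exactly. Their poses are not given: they have to be found in the camera images.
- dog_knob (a point): The stop to take out: upright round black knob, 34 mm dia, 48 mm tall, on a 14 mm dia neck and a square steel foot 38 x 38 x 9 mm; 72 mm tall in all, about 0.2 kg, loose in either slot of the board. Point: middle of the knob on its axis, 50 mm above the foot's underside, 22 mm below the top. z up, x along the slot.
- blade_head (a point): The other stop, to be left alone: same foot, neck and height, but its black head is a flat upright blade 56 mm long (along the slot, its x) and 15 mm thick. The point is the middle of the head, 50 mm above the underside of the foot.
- board: Fixed board, 250 (x) by 180 mm (y), origin centre of underside. T-slots along x at y = +50 and -50 mm, slot floor at z = 6 mm. Lips (z 18 to 24 mm, 22 mm gap; channel 46 mm wide) cover x = -125 to +45 mm: a stop there only slides, easily, 4 mm side play. Open end is +x: bare floor from +45 to +125 mm; past x = +66 mm a stop lifts straight out. Stops start at x = -80 to -20 mm.
- tray_in (a point): Centre of the inner floor of the plywood tray, 5 mm above the bench. The tray is fixed, 150 x 150 mm outside, 140 x 140 mm inside, walls 5 mm thick, rim 25 mm above the bench.
Things that resemble listed ones, but are neither listed nor needed, are in the scene too. Leave any pink look-alike of the part that bears dog_knob alone. What is shaped like the part that bears tray_in but orange is not meant.

How it is judged:
By the outcome, as a careful person would: the job done as asked, in the order asked, and still so for the second after the job is handed in, with the robot touching nothing.
It also fails if it takes over 45 s, if anything falls off the work surface, if the arm or the gripper's body presses on something with over 40 N, if the wrist force passes 120 N, or if a joint passes its speed limit or range.

## Working session

There is one attempt and no reset: what is moved stays moved. The work goes in short steps, each a Python script; the robot and the scene stay as the last script left them, time stands still between calls to the robot, and variables do not carry over. Pictures are saved under pics/ and viewed, and the job is handed in when it is done.

```bash
ls; mkdir -p pics; python3 - <<'E'
from cell import r
import cv2,pickle
print(r.current_clock(),r.current_tool_pos(),r.current_tcp_rot(),r.grip_depth)
D={}
for n in ("top","side"):
    p=r.camera(n); D[n]=p
    cv2.imwrite(f"pics/{n}0.png",p["image"])
    for q in ("dog_knob","blade_head","board","tray_in"):
        try: print(n,q,[(d['bbox'],round(d['conf'],2)) for d in r.look_for(p,q)])
        except Exception as e: print(n,q,e)
    print(p["camera_matrix"],p["world_to_cam"],[k for k in p])
pickle.dump(D,open("d0.pkl","wb"))
print(r.current_clock())
E
```

```text
pics
0.0 [ 0.1790331  -0.54589079  0.2304269 ] [-3.10052302e+00 -4.95204208e-01  1.54375217e-06] -0.0187
top dog_knob [([217.3, 139.8, 241.4, 165.0], 0.71)]
top blade_head [([144.8, 241.0, 183.1, 247.6], 0.52)]
top board [([133.3, 178.7, 254.1, 266.0], 0.67)]
top tray_in [([337.8, 201.6, 419.7, 283.2], 0.88), ([437.7, 220.6, 521.8, 305.0], 0.62)]
[[365.44492219   0.         320.8107485 ]
 [  0.         365.44492219 197.3454167 ]
 [  0.           0.           1.        ]] [[-0.01192129 -0.99992163  0.00382189 -0.11265446]
 [ 0.99266846 -0.01137488  0.12033261 -0.59025646]
 [-0.1202797   0.00522839  0.99272627 -0.78200255]
 [ 0.          0.          0.          1.        ]] ['image', 'z_map', 'camera_matrix', 'world_to_cam', 'shot']
side dog_knob [([229.5, 275.8, 252.9, 313.2], 0.95), ([277.6, 330.9, 295.3, 369.2], 0.65)]
side blade_head [([332.0, 352.0, 347.4, 399.5], 0.73)]
side board [([245.5, 289.1, 383.4, 398.7], 0.63)]
side tray_in [([332.2, 171.1, 407.3, 226.1], 0.68), ([361.8, 123.0, 427.6, 167.2], 0.68), ([332.8, 350.4, 348.9, 400.0], 0.5), ([275.1, 331.8, 295.1, 371.5], 0.41)]
[[482.02868325   0.         325.99158345]
 [  0.         482.02868325 205.55674599]
 [  0.           0.           1.        ]] [[-0.98707863 -0.15922121  0.01801074  0.54324371]
 [ 0.12100967 -0.66703249  0.73513558 -0.21759155]
 [-0.10503543  0.72781609  0.67768082 -0.90532865]
 [ 0.          0.          0.          1.        ]] ['image', 'z_map', 'camera_matrix', 'world_to_cam', 'shot']
0.5
```

View pics/top0.png

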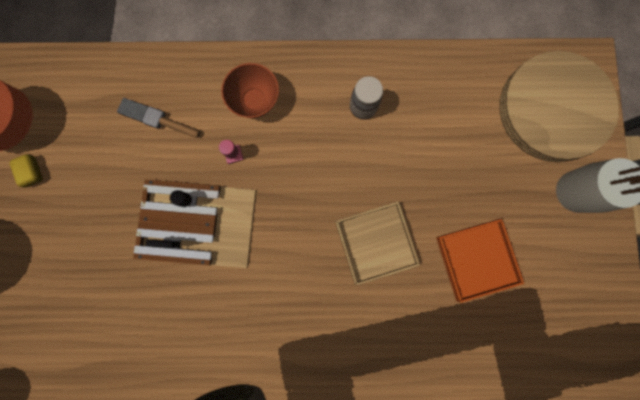

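View pics/side0.png

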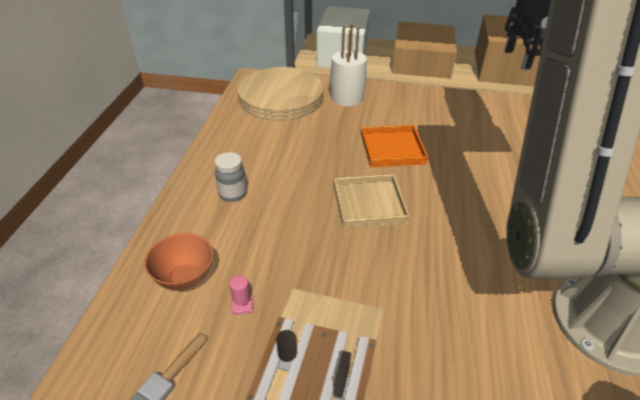

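The top view shows the board at columns 133–255 with its open end to the right. The knob is at about (181,198), the blade at (163,243), the plywood tray at (378,242), and the pink look-alike at (230,150). Next I'll measure these from depth.

```bash
cat > h.py <<'E'
import numpy as np,cv2
def world(p,T=None):
    z=p["z_map"].astype(float);K=p["camera_matrix"];v,u=np.indices(z.shape)
    X=(u-K[0,2])/K[0,0]*z;Y=(v-K[1,2])/K[1,1]*z
    C=np.stack([X,-Y,-z,np.ones_like(z)],-1)
    M=np.linalg.inv(p["world_to_cam"]) if T is None else T
    W=C@M.T
    W[z<=0]=np.nan
    return W[...,:3]
E
python3 - <<'E'
import pickle,numpy as np,cv2
from h import *
D=pickle.load(open("d0.pkl","rb"))
W=world(D["top"]);S=world(D["side"])
np.set_printoptions(precision=4,suppress=True)
for n,(u,v) in dict(bench=(300,150),knob=(181,198),blade=(163,244),tray=(378,242),floor=(235,225),lipmid=(180,208),wood=(180,220)).items(): print(n,W[v,u])
for n,(u,v) in dict(knob=(287,346),blade=(342,375),tray=(370,200),floor=(330,312)).items(): print('side',n,S[v,u])
def rect(mask,name,W=W):
    P=W[mask][:,:2]; b=cv2.minAreaRect((P*1000).astype(np.float32)); print(name,len(P),b, cv2.boxPoints(b)/1000)
m=np.zeros(W.shape[:2],bool)
a=m.copy();a[170:275,125:262]=1;rect(a&(W[...,2]>0.003)&(W[...,2]<0.03),"board all")
rect(a&(W[...,2]>0.02)&(W[...,2]<0.03),"board lips")
a=m.copy();a[195:290,330:427]=1;rect(a&(W[...,2]>0.014),"tray rim")
for nm,V,(y0,y1,x0,x1) in (("knob top",W,(185,212,165,197)),("blade",W,(235,255,140,190)),("knob side",S,(325,372,272,302)),("bl side",S,(345,400,325,355))):
    a=m.copy();a[y0:y1,x0:x1]=1;k=a&(V[...,2]>0.045);P=V[k];print(nm,len(P),P.min(0),P.max(0),P.mean(0));rect(a&(V[...,2]>0.068),"  top",V)
E
```

```text
bench [ 0.7063 -0.0718  0.0029]
knob [0.586  0.1775 0.0762]
blade [0.4895 0.2094 0.0819]
tray [ 0.4881 -0.2494  0.0055]
floor [0.5308 0.0781 0.0063]
lipmid [0.5701 0.2001 0.0205]
wood [0.5425 0.1971 0.026 ]
side knob [0.5824 0.2002 0.0772]
side blade [0.4893 0.2344 0.0772]
side tray [ 0.486  -0.2522  0.005 ]
side floor [0.5306 0.0764 0.0075]
board all 8612 ((541.01513671875, 177.6355743408203), (320.804443359375, 239.7879638671875), 89.35516357421875) [[0.4193 0.0186]
 [0.6591 0.0159]
 [0.6627 0.3367]
 [0.4229 0.3394]]
board lips 4632 ((539.507080078125, 207.35206604003906), (171.9371337890625, 180.64955139160156), 84.48834991455078) [[0.4413 0.1305]
 [0.6212 0.1131]
 [0.6377 0.2842]
 [0.4579 0.3016]]
tray rim 696 ((486.7394714355469, -243.5589141845703), (150.17193603515625, 149.90869140625), 16.277698516845703) [[ 0.3937 -0.1927]
 [ 0.4357 -0.3366]
 [ 0.5798 -0.2945]
 [ 0.5378 -0.1506]]
knob top 275 [0.5709 0.1699 0.0455] [0.6033 0.2026 0.083 ] [0.5862 0.1827 0.0729]
  top 213 ((587.2295532226562, 186.30245971679688), (32.29833984375, 32.271297454833984), 88.24737548828125) [[0.5706 0.1707]
 [0.6029 0.1697]
 [0.6039 0.202 ]
 [0.5716 0.2029]]
blade 248 [0.4806 0.1925 0.0464] [0.5005 0.2489 0.0819] [0.4904 0.2163 0.0746]
  top 209 ((490.5455627441406, 220.80813598632812), (56.283748626708984, 15.138829231262207), 84.55146789550781) [[0.4803 0.1935]
 [0.4954 0.1921]
 [0.5008 0.2481]
 [0.4857 0.2495]]
knob side 491 [0.5714 0.1703 0.0451] [0.605  0.2038 0.0809] [0.5867 0.1919 0.0704]
  top 341 ((587.97021484375, 187.0198516845703), (32.875762939453125, 32.64926528930664), 77.26587677001953) [[0.5684 0.1746]
 [0.6003 0.1674]
 [0.6075 0.1995]
 [0.5757 0.2067]]
bl side 464 [0.4814 0.1921 0.0452] [0.5012 0.2492 0.081 ] [0.4911 0.2269 0.0725]
  top 360 ((491.13494873046875, 220.6323699951172), (56.09959030151367, 15.079447746276855), 84.26175689697266) [[0.4808 0.1935]
 [0.4958 0.192 ]
 [0.5014 0.2478]
 [0.4864 0.2493]]
```

```bash
cat >> h.py <<'E'
from scipy.spatial.transform import Rotation as Ro
d=np.array([-0.0166,-0.1711,0]);d/=np.linalg.norm(d)
B0=np.array([0.5395,0.2074,0])+0.04*d; yb=np.array([-d[1],d[0],0])
def rotv(yax):
    z=np.array([0,0,-1.]);return Ro.from_matrix(np.stack([np.cross(yax,z),yax,z],1)).as_rotvec()
KN=np.array([0.5876,0.1867,0])
TR=np.array([0.4868,-0.2436,0])
E
python3 - <<'E'
from cell import r
from h import *
np.set_printoptions(precision=4,suppress=True)
print("board",B0,"knob in board",(KN-B0)@d,(KN-B0)@yb)
best=None
for s in (1,-1):
    rv=rotv(s*d)
    qs=[r.solve_ik(p+[0,0,z],rv) for p,z in ((KN,.16),(KN,.038),(KN+.114*d,.038),(TR,.15),(TR,.04))]
    print(s,rv); [print(q) for q in qs]
E
```

```text
board [0.5356 0.1676 0.    ] knob in board -0.024041558139191805 0.04987412288326693
1 [ 3.1379 -0.1519  0.    ]
[ 0.1775  0.4209  0.0271  1.1771 -0.     -2.8674]
[ 0.1775  0.5109 -0.1481  0.9118 -0.     -2.8674]
[-0.0117  0.452  -0.247   0.8718 -0.     -3.0566]
[-0.6115  0.292  -0.1861  1.0927 -0.      2.6268]
[-0.6115  0.389  -0.3428  0.839  -0.      2.6268]
-1 [0.1519 3.1379 0.    ]
[0.1775 0.4209 0.0271 1.1771 0.     0.2742]
[ 0.1775  0.5109 -0.1481  0.9118  0.      0.2742]
[-0.0117  0.452  -0.247   0.8718  0.      0.085 ]
[-0.6115  0.292  -0.1861  1.0927  0.     -0.5148]
[-0.6115  0.389  -0.3428  0.839   0.     -0.5148]
```

```bash
python3 - <<'E'
from cell import r
from h import *
import pickle
np.set_printoptions(precision=4,suppress=True)
rv=rotv(-d)
r.move_pose(KN+[0,0,.19],rv)
tp=np.array(r.current_tool_pos());tr=Ro.from_rotvec(r.current_tcp_rot()).as_matrix()
p=r.camera("wrist");cv2.imwrite("pics/w1.png",p["image"])
T=np.eye(4);T[:3,:3]=tr;T[:3,3]=tp
W=world(p,T@p["T_tool_cam"])
o=[(q['bbox'],q['conf']) for q in r.look_for(p,"dog_knob")];print(o)
k=(W[...,2]>.07)&(W[...,2]<.09)&(np.hypot(W[...,0]-KN[0],W[...,1]-KN[1])<.03)
if k.sum()>10: print(k.sum(),cv2.minAreaRect((W[k][:,:2]*1000).astype(np.float32)),W[k][:,2].max())
print(tp,r.current_clock(),r.current_wrist_force())
E
```

```text
[([226.1, 245.6, 269.5, 311.8], 0.7)]
975 ((584.3455810546875, 185.72320556640625), (32.80707550048828, 32.78914260864258), 6.836765766143799) 0.0800935958124882
[0.5879 0.1858 0.1901] 3.55 [ 1.2087  0.2894 -0.7437]
```

View pics/w1.png

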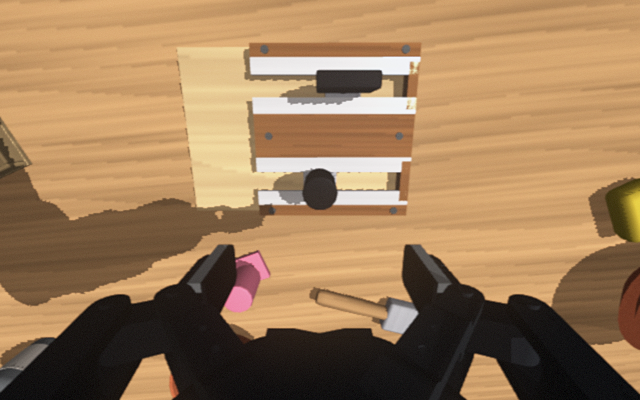

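The wrist view shows the knob at about (320,189), centred between the jaws. The wrist reading agrees with the other cameras to 3 mm, so I'll grasp.

```bash
python3 - <<'E'
from cell import r
from h import *
np.set_printoptions(precision=4,suppress=True)
P=np.array([.5868,.1865,0])
print(r.move_straight(P+[0,0,.038],rotv(-d),vel=.12,force_limit=15))
print(r.current_tool_pos(),r.current_wrist_force())
r.clamp(40); print(r.current_grip_width(),r.current_wrist_force())
p=np.array(r.current_tool_pos())
print(r.move_straight(p+.02*d,vel=.05,force_limit=20),r.current_wrist_force(),r.current_tool_pos(),r.current_clock())
pp=r.camera("side");cv2.imwrite("pics/s2.png",pp["image"][220:,200:440].repeat(3,0).repeat(3,1))
E
```

```text
False
[0.5875 0.1866 0.0389] [-0.7475  0.0358  0.3561]
0.39113266139157404 [ 0.192  -0.3271  2.2015]
False [-0.513  -3.2529  2.6559] [0.585  0.1654 0.0384] 6.0417
```

View pics/s2.png

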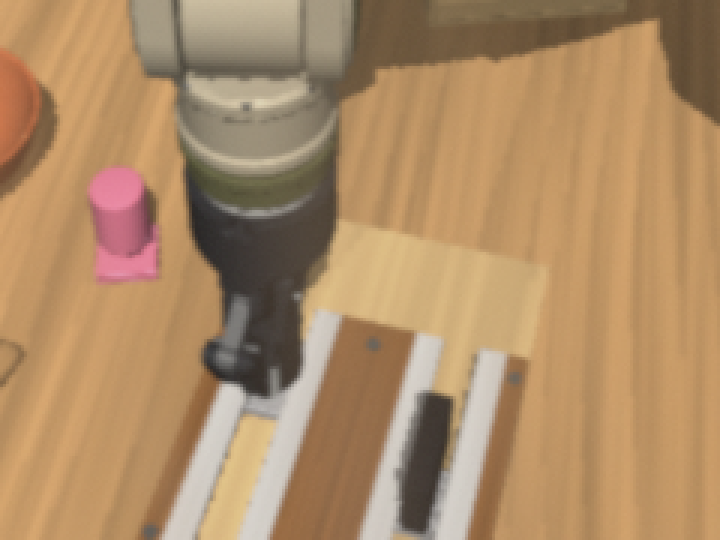

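The gripper holds the knob at about 33 mm, the side view shows the stop in the slot under the fingers, and the wrist force is low. I'll slide it to the open end and lift.

```bash
python3 - <<'E'
from cell import r
from h import *
np.set_printoptions(precision=4,suppress=True)
p=np.array(r.current_tool_pos())
s=.092-((p-B0)@d); print("slide",s)
print(r.move_straight(p+s*d,vel=.06,force_limit=20),r.current_wrist_force(),r.current_tool_pos())
p=np.array(r.current_tool_pos());print("board x",(p-B0)@d,(p-B0)@yb,r.current_grip_width())
pp=r.camera("top");cv2.imwrite("pics/t3.png",pp["image"])
if (p-B0)@d>.08:
    print(r.move_straight(p+[0,0,.03],vel=.06,force_limit=15),r.current_wrist_force())
    pp=r.camera("side");cv2.imwrite("pics/s3.png",pp["image"][180:,200:440].repeat(2,0).repeat(2,1))
print(r.current_clock(),r.current_tool_pos(),r.current_grip_width())
E
```

```text
slide 0.09460564561088544
False [0.2803 0.8944 1.5794] [0.5759 0.0712 0.0384]
board x 0.09206992081212846 0.049351672617150844 0.3894412318270891
False [-0.1345 -0.255  -2.971 ]
8.5917 [0.5757 0.0712 0.0683] 0.39173359292936216
```

View pics/s3.png

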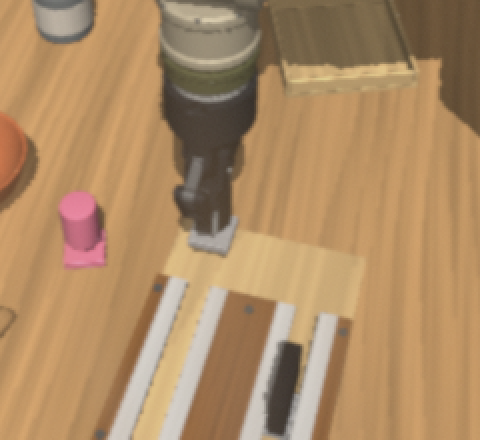

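The stop is clear of the board and hanging in the grip at about 3 N. Now I'll carry it to the plywood tray.

```bash
python3 - <<'E'
from cell import r
from h import *
np.set_printoptions(precision=4,suppress=True)
p=np.array(r.current_tool_pos())
r.move_straight([p[0],p[1],.14],vel=.1)
r.move_straight([TR[0],TR[1],.14],vel=.15)
r.move_straight([TR[0],TR[1],.05],vel=.08)
print(r.current_grip_width(),r.current_tool_pos(),r.current_wrist_force())
pp=r.camera("side");cv2.imwrite("pics/s4.png",pp["image"][60:300,240:500].repeat(2,0).repeat(2,1))
print(r.move_straight([TR[0],TR[1],.0345],vel=.015,force_limit=4))
print(r.current_grip_width(),r.current_tool_pos(),r.current_wrist_force(),r.current_clock())
pp=r.camera("side");cv2.imwrite("pics/s5.png",pp["image"][60:300,240:500].repeat(2,0).repeat(2,1))
E
```

```text
0.3855904184751825 [ 0.4873 -0.2439  0.0506] [ 0.1762  0.4337 -2.8188]
True
0.3859570640017912 [ 0.4867 -0.2435  0.0374] [-0.1569 -0.0736  5.8798] 13.9083
```

View pics/s5.png

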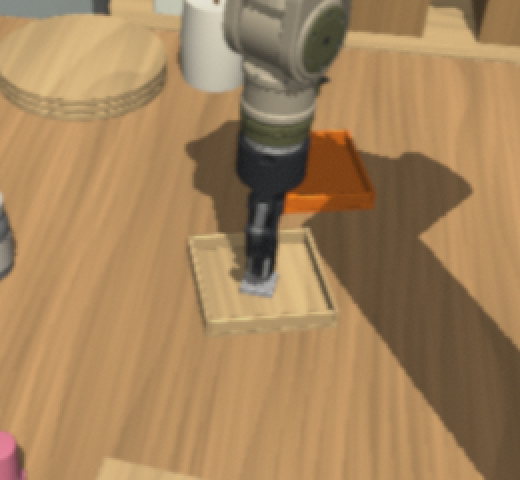

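The foot touched the tray floor at TCP z = 0.0374, where I expected 0.0373. The picture shows it inside the plywood tray, so I'll release.

```bash
python3 - <<'E'
from cell import r
from h import *
np.set_printoptions(precision=4,suppress=True)
r.open_gripper(); r.sleep(.2)
print(r.current_grip_width())
p=np.array(r.current_tool_pos())
r.move_straight([p[0],p[1],.20],vel=.1)
r.move_pose([.30,-.45,.23],rotv(-d)); r.sleep(.3)
for n in("side","top"):
    pp=r.camera(n);cv2.imwrite(f"pics/{n}6.png",pp["image"]);W=world(pp)
    for nm,c in (("knob",TR),("blade",np.array([.4908,.2207,0]))):
        k=(W[...,2]>.066)&(W[...,2]<.09)&(np.hypot(W[...,0]-c[0],W[...,1]-c[1])<.05)
        if k.sum(): print(n,nm,k.sum(),cv2.minAreaRect((W[k][:,:2]*1000).astype(np.float32)),np.median(W[k][:,2]))
print(r.current_clock(),r.current_wrist_force())
E
```

```text
0.9977478116710178
side knob 154 ((488.6576843261719, -242.0731201171875), (31.922883987426758, 33.18948745727539), 17.23311424255371) 0.07590187084710398
side blade 370 ((491.1898193359375, 221.0038299560547), (56.76156997680664, 15.22662353515625), 84.85360717773438) 0.07726554757950976
top knob 211 ((487.2440490722656, -242.3253631591797), (32.78882598876953, 31.317092895507812), 89.35043334960938) 0.07706938535505603
top blade 213 ((490.45501708984375, 220.26258850097656), (56.799137115478516, 15.012674331665039), 84.3943862915039) 0.07806035528523325
17.9917 [ 1.2129 -0.3339 -0.5751]
```

View pics/side6.png

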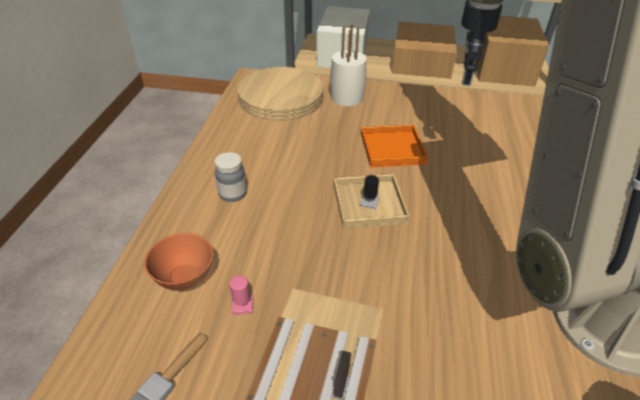

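The picture shows the knob stop upright in the plywood tray at (370,190), and the blade at (342,373) has not moved. The arm is clear, so I'll hand in.

```bash
python3 -c "
from cell import r
print(r.finish_job())"
```

```text
the job is handed in; nothing more can be done
None
```

The round-knob stop is out of its slot and standing upright in the plywood tray, and the job is handed in at about 18 s of the 45 s allowed. I gripped the stop by its knob, slid it about 115 mm to the open end and lifted it straight out. Then I lowered it until the foot touched the tray floor and released it there.

- **Stop in the tray:** the last side and top pictures both put it within about 2 mm of the tray centre. Its top measured 76–77 mm above the bench, where an upright stop should read 77 mm.
- **Blade stop:** its position changed by less than 1 mm between the first and last pictures.
- **Robot:** the wrist-force readings I took stayed below about 7 N, and the arm was well clear of everything at hand-in.
- **Disagreement:** before the grasp, the wrist camera placed the knob about 3 mm across the slot from where the fixed cameras did. I aimed between the two, and it caused no trouble.

No check failed.

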